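# Open the bread bin with the two-stage child-safe catch

## Task

Open the bread bin: firmly squeeze the safety tab on the side of its catch in and keep it pressed while you swing the latch up off the lid and well over, about square to the slope or further. With the latch left standing up, raise the lid by its bar until its front edge is well above level, and let go so that it stays open by itself. Leave the jars, the can, the pumpkin, the spoon and the screwdriver around it where they are.

Things in the scene. Friction and masses are not known exactly. Their poses are not given: they have to be found in the camera images.
- bin: white bread bin fixed to the table, 234 deep x 330 wide x 195 mm high; origin on the table, 134 mm behind its front edge; x front to back, y to the left of one facing its front like the robot, z up. Front face slopes 32 deg up from level: x -134, z 76 to x 56, z 195 mm; lower 49 mm of it are a fixed lip, the rest is the lid. 'Slope frame': x up the slope, y as bin, z square out of the slope
- catch: steel foot of the two-stage catch, fixed on the lip within 40 mm of the bin's middle; origin on the lip under the latch's hinge; axes as bin. At its y+ side stands a fixed lug (14 mm long, 24 mm up-slope of the hinge, y 15.5 to 33 mm, 23.5 mm tall out of the slope) that catches the tab's tooth
- latch_hinge (a point): latch's hinge pin, parallel to the bin's y, 8 mm out of the slope; axes turn with the latch: the slope frame's when it is down
- latch_grip (a point): where to squeeze the latch: midway between its solid flat side (15 mm to y-) and the untouched tab face (15 mm to y+), so 30 mm over both; 57 mm along the latch from its hinge pin, 17 mm above the pin, 25 mm out of the slope when down. Grip block 26 long (44 to 70 mm from the hinge), 16 high. Axes: x along the latch away from the hinge, y as bin, z away from the lid when down; turn with the latch
- tab_face (a point): centre of the outer face of the safety tab, a dark steel push-plate 24 x 15 mm on the y+ side of the latch's grip block; axes as latch_grip. It presses in towards y-. Only the tab gives: the block's other side is solid, so when squeezed the gripper's middle must shift about 3.5 mm to y-
- tab (a joint): travel of the sprung safety tab, m: 0 out, 0.007 fully in; about 6 N to start, 11 N to release, 13 N fully in, so a light grip will not do. From 0.005 its tooth clears the lug and the latch can lift; below that the latch is blocked after about 0.06 rad. It springs out when let go: keep it in for the first 0.4 rad of the lift
- latch (a joint): swing of the latch, rad: 0 down over the lid's lower edge (locks the lid), growing as its free end swings up and over towards the robot; 1.57 is square out of the slope, 1.9 the stop. Light friction (about 1.5 N at the grip) keeps it where it is left
- lid_bar (a point): middle of the lid's handle: round steel bar, 12 mm thick, 250 mm long along the bin's y, on two end posts; axis 66 mm out of the lid and 127 mm from the lid's hinge along it. It bridges over the slope 23 mm up-slope of latch_grip and 41 mm further out: a tool pointing straight down cannot reach the latch, one square to the slope can. Axes: slope frame's when shut, turn with the lid
- lid_hinge (a point): middle of the lid's hinge line at the top of the slope, 195 mm above the table, parallel to the bin's y; axes as bin
- lid (a joint): opening of the wooden lid (172 x 302 mm), rad: 0 shut, growing as its front edge rises, level at 0.56, stop at 1.3. The stiff hinge holds it wherever it is left; 6 to 10 N at the bar lift it
- jar_a: spice jar, 46 mm diameter, 105 mm tall, standing beside the bin; origin under its middle; leave it where it is
- jar_b: spice jar, 46 mm diameter, 105 mm tall, standing beside the bin; origin under its middle; leave it where it is
- jar_c: spice jar, 46 mm diameter, 105 mm tall, standing beside the bin; origin under its middle; leave it where it is
- can: food can, 74 mm diameter, 105 mm tall, standing beside the bin; origin under its middle; leave it where it is
- pumpkin: small pumpkin, 136 mm diameter, 85 mm tall, beside the bin; origin under its middle; leave it where it is
- spoon: serving spoon with a wooden handle lying on the table in front of the bin; origin at its middle; leave it where it is
- screwdriver: screwdriver lying on the table in front of the bin; origin at its middle; leave it where it is

How it is judged:
By the outcome, as a careful person would: the job done as asked, in the order asked, and still so for the second after the job is handed in, with the robot touching nothing.
It also fails if it takes over 61 s, if anything falls off the work surface, if the arm or the gripper's body presses on something with over 40 N, if the wrist force passes 120 N, or if a joint passes its speed limit or range.

## Robot

A 6-joint arm with a two-finger parallel gripper is mounted at the origin on the work surface. World frame = base frame: x ahead of the robot, y to its left, z up, the work surface at z = 0. Lengths are in m, angles in degrees, forces in N, time in s.
With the tool pointing down it reaches from about 0.25 to 0.725 m from the base axis. Payload 9.7 kg.
Tool frame: the origin (TCP) lies between the finger pads, 19 mm behind the fingertips; this is the grasp point; z points along the fingers, y is the line along which they close (so a half turn about z gives the same grasp; the last joint's range is limited). The gripper opens to 85 mm and grips with 20 to 120 N. Pads are 22 mm wide; open, the fingers measure 114 mm over their backs; the gripper's body (76 mm by 85 mm) begins 54 mm behind the grasp point. The pads swing forward as they close: fully open they stand 13 mm farther back than shut.
Start: joints at [70.703, 4.979, 10.078, 95.1, 0, 90], TCP at [0.182, 0.519, 0.25] pointing down, gripper open.
Joint ranges: [-179.16, 179.16], [-48.56, 103.87], [-65.8, 70.77], [-126.05, 130.52], [-82.76, 87.17], [-180, 180]. Speed limits (degrees/s): [127.2, 127.2, 147.25, 180, 180, 180].

## Interface

Orientations are given as [roll, pitch, yaw] about the fixed x, y, z axes, in that order (R = Rz(yaw) Ry(pitch) Rx(roll)).
In Python, from workcell import sensors, camera, ticket gives the robot as it stands.
- The arm moves only by the shell command python3 -m handwheel 'ROWS' [FORCE]. ROWS is a JSON object of lists of equal length, an entry for each row: "gripper": the opening, from -1 (shut) to 1 (fully open); "slide": the shift along the tool's x, y, z in mm, a list of three; "yaw": the turn about the tool's z in rad. A call has 1 to 8 rows; each row shifts and turns the commanded pose from where the row before left it, along the tool's axes as they then stand; what a row does not reach is not made up. A row lasts 1/12 s, in which the tool goes at most 41.7 mm and 7.16 degrees, less where a joint would pass 70% of its speed; a pose out of reach is approached as far as the arm can. A call is refused whole if a number of a shift passes 41.7 or a number of a turn 0.125, either way. A call with a gripper value outside its range is refused whole. The fingers move at their own pace and stop on an object; FORCE is the grip in N (left out, the last holds). Time passes only in rows, so rows that do not move let the fingers close. It gives the time, the measured TCP pose, the force, the opening and the grip force at its end, in the units of the state.
- sensors.get_obs(): the state, without advancing time (a new reading comes with each control period).
- camera(name): name is "side" or "top"; returns a dict with "img" (480x640x3 uint8, red, green, blue), "fx", "fy", "cx", "cy" (pixels), "dist" ([k1, k2, p1, p2, k3] as OpenCV has them; the pictures are not rectified), "R" (3x3) and "t" (3): a world point X has camera coordinates R X + t. Camera axes: x right, y down, z forward; pixel columns grow to the right and rows downward; lengths in m; the calibration is good to about 2 mm. A picture is of the moment at which its call begins. There is no depth.
- ticket.job_done(): hands the job in; it is judged then, once.
The state is a dict: "time": time; "q": joint angles; "qd": joint speeds; "joint_efforts": joint torques, N m; "ee_pos": TCP position; "tcp_rot": TCP orientation; "wrist_force": force on the tool from outside, world axes, zero at the start; "torque": the same for the moment, N m; "opening": finger opening in m; "grasp_force": force on a finger pad.
Only numpy, scipy, OpenCV 4.12 (cv2) and the standard library are available. Lean on these libraries where they do the work, as an engineer would, in place of code of your own. Each camera call takes 0.05 s, during which the arm holds its last target. There are 200 camera calls.

## Working session

There is one attempt and no reset: what is moved stays moved. The work goes in short steps, Python scripts to look and compute and a shell command to move; the robot and the scene stay as the last step left them, time stands still between calls to the robot, and variables do not carry over. Pictures are saved under pics/ and viewed, at most 10 in all, crops included, and the job is handed in when it is done.

```bash
mkdir -p pics; ls
python3 - <<'E'
from workcell import sensors,camera
import cv2,numpy as np
np.set_printoptions(precision=4,suppress=True)
print(sensors.get_obs())
for n in("top","side"):
    c=camera(n); cv2.imwrite(f"pics/{n}0.png",c["img"][:,:,::-1]); print(n,c["fx"],c["fy"],c["cx"],c["cy"],c["dist"],c["R"],c["t"])
E
```

```text
pics
{'time': 0.0, 'q': array([70.7033,  5.011 , 10.0338, 95.0986, -0.0006, 90.0022]), 'qd': array([-0.0842,  0.1133,  0.0582, -0.0233, -0.1271, -0.0013]), 'joint_efforts': array([ -0.0005, -52.0391,  46.4803,   0.0163,   0.    ,  -0.    ]), 'ee_pos': array([0.1817, 0.5189, 0.2493]), 'tcp_rot': array([-179.9242,    0.0006,  160.7012]), 'wrist_force': array([ 0.3949, -0.3823,  0.5031]), 'torque': array([-0.0404,  0.005 ,  0.0723]), 'grasp_force': 0.0, 'opening': 0.08516389952175725}
top 446.2156291097183 446.2156291097183 319.5726229549306 236.81816725247214 [-0.0694  0.      0.      0.      0.    ] [[-0.0252 -0.9997 -0.0068]
 [-0.9921  0.0259 -0.1231]
 [ 0.1232  0.0037 -0.9924]] [0.0425 0.6008 1.0607]
side 485.7579324109419 485.7579324109419 321.4698255437033 239.6434879775759 [-0.0995  0.      0.      0.      0.    ] [[ 0.998  -0.0592  0.0218]
 [-0.0234 -0.667  -0.7447]
 [ 0.0586  0.7427 -0.667 ]] [-0.5965  0.1276  1.0362]
```

View pics/top0.png

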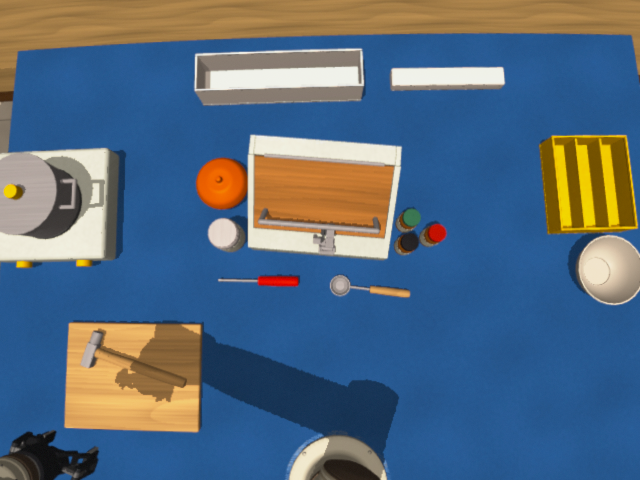

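View pics/side0.png

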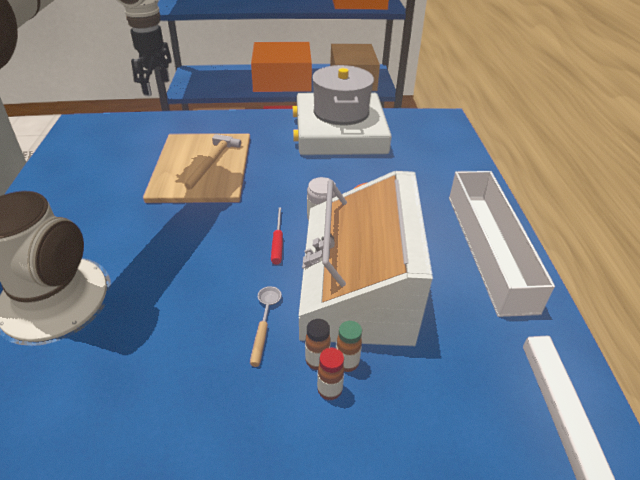

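The top view shows the bin with corners near (250,136), (402,147), (389,258) and (248,248), and the catch near (324,240). In the side view the catch is near (315,250), with the jars to the right of the bin and the can and pumpkin to its left. I'll enlarge both for exact corners.

Run:
```python
import cv2
a=cv2.imread("pics/top0.png")[125:270,235:415]; cv2.imwrite("pics/tc.png",cv2.resize(a,None,fx=4,fy=4,interpolation=cv2.INTER_CUBIC))
a=cv2.imread("pics/side0.png")[165:350,290:440]; cv2.imwrite("pics/sc.png",cv2.resize(a,None,fx=3.2,fy=3.2,interpolation=cv2.INTER_CUBIC))
a=cv2.imread("pics/side0.png")[225:275,295:350]; cv2.imwrite("pics/sl.png",cv2.resize(a,None,fx=8,fy=8,interpolation=cv2.INTER_CUBIC))
```

```text
(no output)
```

View pics/tc.png

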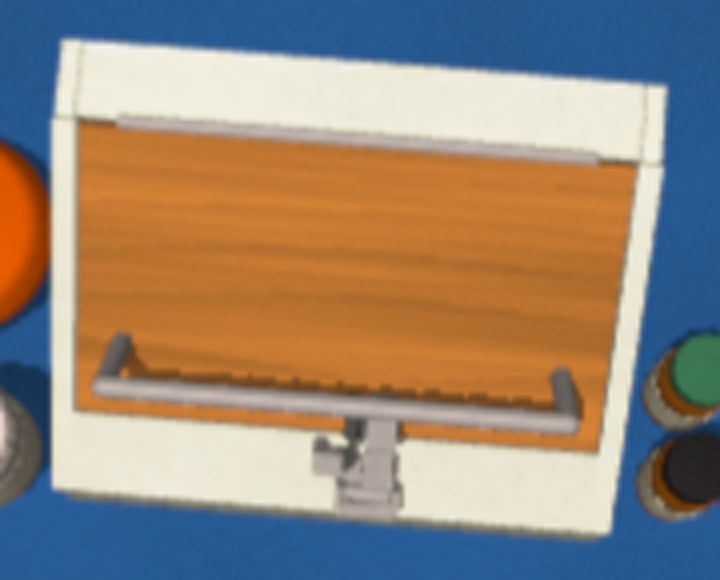

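View pics/sc.png

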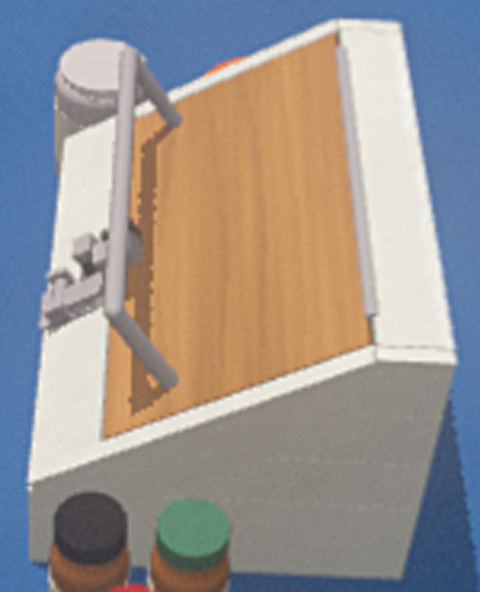

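View pics/sl.png

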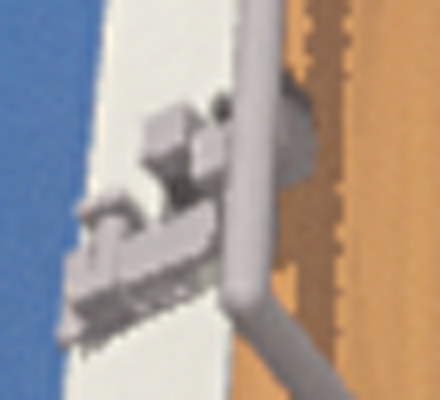

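```bash
cat > h.py <<'E'
import numpy as np,cv2
from scipy.optimize import least_squares
from scipy.spatial.transform import Rotation as Ro
from workcell import sensors,camera
np.set_printoptions(precision=4,suppress=True)
C,S=np.cos(np.radians(32)),np.sin(np.radians(32))
def proj(c,P): return cv2.projectPoints(np.atleast_2d(P).astype(float),cv2.Rodrigues(c["R"])[0],c["t"],np.array([[c["fx"],0,c["cx"]],[0,c["fy"],c["cy"]],[0,0,1]]),np.array(c["dist"]))[0][:,0]
def slope(u,y,w): return np.array([-.134+u*C-w*S,y,.076+u*S+w*C])  # bin frame
def world(b,P): c,s=np.cos(b[2]),np.sin(b[2]); P=np.atleast_2d(P); return np.c_[b[0]+c*P[:,0]-s*P[:,1],b[1]+s*P[:,0]+c*P[:,1],P[:,2]]
E
cat > fit.py <<'E'
from h import *
T,Sd=camera("top"),camera("side")
pt=lambda a:(np.array(a)+.5)/4-.5+[235,125]
ps=lambda a:(np.array(a)+.5)/3.2-.5+[290,165]
w=.165
top=[((.1,w,.195),(62,40)),((.1,-w,.195),(667,87)),((.056,w,.195),(53,117)),((.056,-w,.195),(662,163)),((-.134,w,.076),(54,488)),((-.134,-w,.076),(610,533))]
side=[((-.134,-w,.076),(30,484)),((.056,-w,.195),(376,350)),((.1,-w,.195),(456,362)),((.1,w,.195),(400,22)),((.056,w,.195),(337,20)),((.1,-w,0),(403,578)),((-.134,-w,0),(30,562))]
def res(b,m=0):
    r=np.r_[proj(T,world(b,[p for p,_ in top]))-pt([q for _,q in top]),proj(Sd,world(b,[p for p,_ in side]))-ps([q for _,q in side])]
    return r if m else r.ravel()
f=least_squares(res,[.55,-.03,0],loss="soft_l1"); b=f.x; print(b,np.degrees(b[2])); print(res(b,1))
inv_t=lambda p:(p+.5-np.array([235,125]))*4-.5
inv_s=lambda p:(p+.5-np.array([295,225]))*8-.5
for yc in(-.02,-.01,0,.01,.02):
    P=np.array([slope(.041-.007,yc+.033,.0235),slope(.041-.007,yc+.0155,.0235),slope(.017+.044,yc-.015,.033),slope(.017+.044,yc+.012,.033),slope(.017,yc,.008)])
    W=world(b,P); print(yc,inv_t(proj(T,W)).round().tolist(),inv_s(proj(Sd,W)).round().tolist())
print(inv_t(proj(T,world(b,[slope(.097,.125,.066),slope(.097,-.125,.066)]))))
np.save("b.npy",b)
E
python3 fit.py
```

```text
[ 0.6947  0.0196 -0.1049] -6.01067322723542
[[-0.4593 -0.3834]
 [-0.3877 -0.8383]
 [-0.2995 -0.2308]
 [-0.2083 -0.2456]
 [-0.2744 -0.3436]
 [-0.3429 -0.6226]
 [-0.7483  0.2171]
 [ 0.0054  3.4992]
 [ 0.2707  0.889 ]
 [-0.6854  0.2398]
 [-0.5685 -0.0885]
 [-0.4696  0.393 ]
 [-0.3213 -0.1023]]
-0.02 [[309.0, 472.0], [339.0, 475.0], [396.0, 443.0], [348.0, 439.0], [365.0, 492.0]] [[144.0, 118.0], [140.0, 163.0], [205.0, 182.0], [210.0, 111.0], [112.0, 264.0]]
-0.01 [[291.0, 471.0], [322.0, 473.0], [378.0, 442.0], [330.0, 438.0], [348.0, 490.0]] [[147.0, 93.0], [143.0, 137.0], [207.0, 155.0], [212.0, 85.0], [115.0, 238.0]]
0 [[274.0, 470.0], [304.0, 472.0], [360.0, 440.0], [312.0, 436.0], [331.0, 489.0]] [[149.0, 68.0], [145.0, 112.0], [209.0, 129.0], [213.0, 60.0], [117.0, 212.0]]
0.01 [[256.0, 468.0], [287.0, 471.0], [343.0, 439.0], [294.0, 435.0], [314.0, 487.0]] [[151.0, 44.0], [147.0, 87.0], [210.0, 103.0], [215.0, 35.0], [120.0, 186.0]]
0.02 [[239.0, 467.0], [270.0, 469.0], [325.0, 437.0], [277.0, 434.0], [297.0, 486.0]] [[153.0, 20.0], [149.0, 62.0], [212.0, 78.0], [217.0, 10.0], [122.0, 161.0]]
[[102.298  384.6095]
 [568.0596 420.9152]]
```

Only yaw is available. I'll see how the arm behaves near its reach limit, out in free space to its left.

```bash
python3 -m handwheel '{"gripper":[1,1,1,1,1,1],"slide":[[0,30,0],[0,40,0],[0,40,0],[0,40,0],[0,40,0],[0,40,0]],"yaw":[0,0,0,0,0,0]}' ; python3 -c "
from workcell import sensors;print(sensors.get_obs()['q'])"
```

```text
time: 0.7
ee_pos: [0.2498, 0.7133, 0.2503]
tcp_rot: [-179.9, -0.0, 160.7]
wrist_force: [0.7, 1.1, 0.0]
opening: 0.0856
grasp_force: 0.0
[7.07027372e+01 3.94866728e+01 5.53668805e+01 1.05945625e+02
 7.88352286e-04 9.00004453e+01]
```

```bash
for i in 1 2; do python3 -m handwheel '{"gripper":[1,1,1,1],"slide":[[0,40,0],[0,40,0],[0,40,0],[0,40,0]],"yaw":[0,0,0,0]}' |sed -n '1,3p'; python3 -c "
from workcell import sensors;print(sensors.get_obs()['q'])"; done
```

```text
time: 1.03
ee_pos: [0.2762, 0.7887, 0.2113]
tcp_rot: [176.4, 0.0, 160.7]
[ 7.07024756e+01  5.17281075e+01  7.04730793e+01  1.05098609e+02
 -1.17327162e-03  9.00005261e+01]
time: 1.37
ee_pos: [0.2983, 0.852, 0.1854]
tcp_rot: [169.4, -0.0, 160.7]
[7.07018868e+01 5.41005190e+01 7.06814214e+01 9.59933437e+01
 6.72993468e-04 9.00002903e+01]
```

It tilts outward at the reach limit, with joint 3 at its stop. I'll continue toward 32° while holding height, then check that the tilt survives pulling back.

```bash
for i in 1 2; do python3 -m handwheel '{"gripper":[1,1,1,1],"slide":[[0,40,-20],[0,40,-20],[0,40,-20],[0,40,-20]],"yaw":[0,0,0,0]}' |sed -n '1,3p'; python3 -c "
from workcell import sensors;print(sensors.get_obs()['q'])"; done; python3 -m handwheel '{"gripper":[1,1,1,1],"slide":[[0,-40,0],[0,-40,0],[0,-40,0],[0,-40,0]],"yaw":[0,0,0,0]}' |sed -n '1,3p'; python3 -c "
from workcell import sensors;print(sensors.get_obs()['q'])"
```

```text
time: 1.7
ee_pos: [0.3076, 0.8786, 0.242]
tcp_rot: [161.9, 0.0, 160.7]
[ 7.07026717e+01  5.11076221e+01  7.07645831e+01  9.15614917e+01
 -4.60175065e-04  8.99996525e+01]
time: 2.03
ee_pos: [0.3142, 0.8973, 0.3039]
tcp_rot: [154.9, -0.0, 160.7]
[ 7.07021830e+01  4.79406998e+01  7.07189814e+01  8.76308713e+01
 -3.92319151e-04  9.00011332e+01]
time: 2.37
ee_pos: [0.29, 0.8282, 0.2711]
tcp_rot: [154.9, 0.0, 160.7]
[ 7.07026357e+01  2.76834636e+01  3.60123652e+01  7.32265118e+01
 -1.01514835e-03  9.00001230e+01]
```

The tilt persists, at 25° toward azimuth 71°. I need 32° toward the bin's x axis, about −6°, so the rest has to be added by pushing out at roughly azimuth −49°. I'll write a helper that gives tool-axis moves and the remaining tilt correction.

```bash
cat > go.py <<'E'
import sys
from h import *
b=np.load("b.npy"); s=sensors.get_obs(); R=Ro.from_euler("xyz",s["tcp_rot"],degrees=True)
bz=Ro.from_euler("z",b[2]); zt=bz.apply([S,0,-C])
# target frame: z=zt, y=+-bin y
def tgtR(sg): y=sg*bz.apply([0,1,0]); return Ro.from_matrix(np.c_[np.cross(y,zt),y,zt])
def report(p=None):
    print("t %.2f"%s["time"],"pos",s["ee_pos"],"rot",s["tcp_rot"],"q",s["q"].round(1),"F",s["wrist_force"].round(1),"open %.4f gf %.1f"%(s["opening"],s["grasp_force"]))
    z=R.apply([0,0,1]); v=np.cross(z,zt); v=v/np.linalg.norm(v)*np.degrees(np.arccos(min(1,z@zt)))
    print("tilt err deg %.1f toward az %.0f"%(np.hypot(*v[:2]),np.degrees(np.arctan2(-v[0],v[1]))),"about z %.1f"%v[2], end=" ")
    for sg in(1,-1):
        dy=R.inv().apply(sg*bz.apply([0,1,0])); print("yaw%+d: %.1f deg"%(sg,np.degrees(np.arctan2(-dy[0],dy[1]))),end=" ")
    print()
    if p is not None:
        d=np.array(p)-s["ee_pos"]; print("world d mm",d*1e3,"tool slide",R.inv().apply(d*1e3).round(1))
def L(u,y,w,cy=-.021): return world(b,slope(u,cy+y,w))[0]   # point in slope coords rel. catch y
if __name__=="__main__": report(eval(sys.argv[1]) if len(sys.argv)>1 else None)
E
python3 go.py '[.5,-.55,.36]'; python3 -c "
from go import *;print(L(.074,0,.027),L(.097,.021,.066))"
```

```text
t 2.37 pos [0.29   0.8282 0.2711] rot [154.8976   0.0009 160.7021] q [70.7 27.7 36.  73.2 -0.  90. ] F [0.5 0.7 1.1] open 0.0853 gf 0.0
tilt err deg 32.3 toward az 133 about z -13.3 yaw+1: -14.6 deg yaw-1: 165.4 deg 
world d mm [  210.0193 -1378.1626    88.9389] tool slide [ -653.7 -1077.3  -602.9]
[0.6074 0.0076 0.1381] [0.6084 0.0287 0.1834]
```

```bash
sed -i 's/np.arctan2(-v\[0\],v\[1\])/np.arctan2(v[0],-v[1])/' go.py
python3 -m handwheel '{"gripper":[1,1,1,1,1,1,1,1],"slide":[[-18,-29,-22],[-18,-29,-22],[-18,-29,-22],[-18,-29,-22],[-18,-29,-20],[-18,-29,-20],[-18,-30,-20],[-18,-30,-20]],"yaw":[0,0,0,0,0,0,0,0]}' |sed -n '2,3p'
python3 -m handwheel '{"gripper":[1,1,1,1,1,1,1,1],"slide":[[-18,-30,-17],[-18,-30,-17],[-18,-30,-17],[-18,-30,-17],[-18,-30,-17],[-18,-30,-17],[-18,-30,-17],[-18,-30,-17]],"yaw":[0,0,0,0,0,0,0,0]}' |sed -n '2,3p'
python3 -m handwheel '{"gripper":[1,1,1,1,1,1,1,1],"slide":[[-18,-30,-17],[-18,-30,-17],[-18,-30,-17],[-18,-30,-17],[-18,-30,-17],[-18,-30,-17],[-18,-30,-17],[-18,-30,-17]],"yaw":[0,0,0,0,0,0,0,0]}' |sed -n '2,3p'
python3 go.py '[.5,-.55,.36]'
```

```text
ee_pos: [0.3323, 0.512, 0.3254]
tcp_rot: [154.9, 0.1, 160.7]
ee_pos: [0.3771, 0.2052, 0.3477]
tcp_rot: [154.9, 0.2, 160.7]
ee_pos: [0.4223, -0.1024, 0.3694]
tcp_rot: [155.1, 0.2, 160.7]
t 4.37 pos [ 0.4223 -0.1024  0.3694] rot [155.0871   0.1912 160.6732] q [-28.4  -5.7  10.2 109.9  24.6 -10. ] F [0.5 1.7 0.3] open 0.0857 gf 0.0
tilt err deg 32.1 toward az -47 about z -13.2 yaw+1: -14.6 deg yaw-1: 165.4 deg 
world d mm [  77.6749 -447.5602   -9.3932] tool slide [-221.4 -364.  -157.9]
```

```bash
python3 -m handwheel '{"gripper":[1,1,1,1,1,1,1,1],"slide":[[-18,-30,-13],[-18,-30,-13],[-18,-30,-13],[-18,-30,-13],[-18,-30,-13],[-18,-30,-13],[-18,-30,-13],[-18,-30,-13]],"yaw":[0,0,0,0,0,0,0,0]}' |sed -n '2,3p'
python3 go.py '[.74,-.66,.36]'
```

```text
ee_pos: [0.4713, -0.392, 0.3622]
tcp_rot: [155.2, 0.1, 160.7]
t 5.03 pos [ 0.4713 -0.392   0.3622] rot [155.1544   0.1272 160.6715] q [-48.9  32.5  54.7 125.1  21.5 -32. ] F [ 1.7 -0.6  1.1] open 0.0852 gf 0.0
tilt err deg 32.1 toward az -47 about z -13.2 yaw+1: -14.6 deg yaw-1: 165.4 deg 
world d mm [ 268.6978 -268.0498   -2.2252] tool slide [-342.3 -150.1  -66.2]
```

```bash
python3 -m handwheel '{"gripper":[1,1,1,1,1,1,1,1],"slide":[[-36,-16,-7],[-36,-16,-9],[-36,-16,-9],[-36,-16,-9],[-36,-16,-9],[-36,-16,-9],[-36,-16,-9],[-36,-16,-9]],"yaw":[0,0,0,0,0,0,0,0]}' |sed -n '2,3p'
python3 go.py '[.74,-.66,.36]'
```

```text
ee_pos: [0.4931, -0.4448, 0.3232]
tcp_rot: [151.1, 0.2, 160.7]
t 5.70 pos [ 0.4931 -0.4448  0.3232] rot [151.0789   0.234  160.675 ] q [-51.5  46.5  70.8 130.5  24.3 -35.8] F [-0.3 -1.   1. ] open 0.0851 gf 0.0
tilt err deg 33.2 toward az -53 about z -15.3 yaw+1: -15.1 deg yaw-1: 164.9 deg 
world d mm [ 246.8861 -215.2314   36.759 ] tool slide [-304.3  -89.1  -89.8]
```

Joints 3 and 4 are both at their limits. Raising the arm makes joint 4's limit alone drive the tilt outward, so I'll pull in a little and go up.

```bash
python3 go.py '[.40,-.36,.40]' | tail -1
python3 go.py '[.4931,-.4448,.7232]' | tail -1
```

```text
world d mm [-93.1139  84.7686  76.759 ] tool slide [115.6  80.4 -43.8]
world d mm [ -0.0139  -0.0314 399.959 ] tool slide [  -1.6  193.4 -350.1]
```

```bash
python3 -m handwheel '{"gripper":[1,1,1,1],"slide":[[30,0,-30],[30,0,-30],[30,0,-30],[30,0,-30]],"yaw":[0,0,0,0]}' |sed -n '2,3p'
python3 go.py '[.45,-.45,.7]'
```

```text
ee_pos: [0.424, -0.4848, 0.3786]
tcp_rot: [156.1, 4.8, 158.4]
t 6.03 pos [ 0.424  -0.4848  0.3786] rot [156.1135   4.8257 158.3662] q [-57.7  41.2  70.8 130.5  21.9 -39.2] F [ 0.1 -0.6  0.5] open 0.0854 gf 0.0
tilt err deg 27.2 toward az -50 about z -11.7 yaw+1: -16.8 deg yaw-1: 163.2 deg 
world d mm [ 26.0396  34.8233 321.4349] tool slide [ -38.4  167.7 -275. ]
```

```bash
python3 -m handwheel '{"gripper":[1,1,1,1],"slide":[[-4,16,-30],[-4,16,-30],[-4,16,-30],[-4,16,-30]],"yaw":[0,0,0,0]}' |sed -n '2,3p'
python3 go.py '[.45,-.45,.7]'
```

```text
ee_pos: [0.4286, -0.441, 0.4532]
tcp_rot: [158.7, 9.1, 156.6]
t 6.37 pos [ 0.4286 -0.441   0.4532] rot [158.737    9.066  156.5644] q [-55.4  34.5  70.8 130.5  22.7 -34.5] F [ 0.9 -0.6 -0.3] open 0.0855 gf 0.0
tilt err deg 22.3 toward az -49 about z -9.4 yaw+1: -18.1 deg yaw-1: 161.9 deg 
world d mm [ 21.4134  -8.9685 246.7998] tool slide [ -61.8   87.3 -223.6]
```

```bash
python3 -m handwheel '{"gripper":[1,1,1,1,1,1,1,1],"slide":[[-12,12,-30],[-12,12,-30],[-12,12,-30],[-12,12,-30],[-14,10,-30],[-14,10,-30],[-14,10,-30],[-14,10,-30]],"yaw":[0,0,0,0,0,0,0,0]}' |sed -n '2,3p'
python3 go.py '[.45,-.45,.8]'
```

```text
ee_pos: [0.4175, -0.3601, 0.5653]
tcp_rot: [160.7, 17.0, 153.5]
t 7.03 pos [ 0.4175 -0.3601  0.5653] rot [160.7221  17.0362 153.5428] q [-52.4  23.7  70.7 130.5  24.7 -27.4] F [-0.3 -0.8 -0.2] open 0.0856 gf 0.0
tilt err deg 14.0 toward az -54 about z -6.5 yaw+1: -20.0 deg yaw-1: 160.0 deg 
world d mm [ 32.4553 -89.8661 234.6519] tool slide [-134.8    5.1 -214.5]
```

```bash
python3 -m handwheel '{"gripper":[1,1,1,1,1,1,1,1],"slide":[[-20,0,-32],[-20,0,-32],[-20,0,-32],[-20,0,-32],[-20,0,-32],[-20,0,-32],[-20,0,-32],[-20,0,-32]],"yaw":[0,0,0,0,0,0,0,0]}' |sed -n '2,3p'
python3 go.py '[.45,-.45,.9]'
```

```text
ee_pos: [0.3644, -0.3482, 0.6342]
tcp_rot: [160.8, 25.7, 150.3]
t 7.70 pos [ 0.3644 -0.3482  0.6342] rot [160.8388  25.6936 150.2772] q [-58.5  17.   70.7 130.5  29.  -29.8] F [-0.4 -0.   1. ] open 0.0853 gf 0.0
tilt err deg 6.7 toward az -86 about z -4.1 yaw+1: -21.5 deg yaw-1: 158.5 deg 
world d mm [  85.6486 -101.845   265.7726] tool slide [-227.8   17.4 -190.2]
```

```bash
python3 go.py '[.30,-.52,.42]'|tail -1;  python3 go.py '[.3644,-.4482,.6342]'|tail -1; python3 go.py '[.4644,-.3482,.6342]'|tail -1
```

```text
world d mm [ -64.3514 -171.845  -214.2274] tool slide [  66.5 -238.6  134.9]
world d mm [   0.0486 -100.045    -0.0274] tool slide [-44.7 -89.1  -8.2]
world d mm [100.0486  -0.045   -0.0274] tool slide [-78.3  34.4  51.9]
```

```bash
python3 -m handwheel '{"gripper":[1,1,1,1,1,1,1,1],"slide":[[22,-33,9],[22,-33,9],[22,-33,9],[22,-33,9],[22,-33,9],[22,-33,9],[22,-33,9],[22,-33,9]],"yaw":[0,0,0,0,0,0,0,0]}' |sed -n '2,3p'
python3 go.py '[.18,-.95,.42]'
```

```text
ee_pos: [0.1806, -0.4933, 0.4277]
tcp_rot: [160.9, 25.6, 150.3]
t 8.37 pos [ 0.1806 -0.4933  0.4277] rot [160.8862  25.6475 150.3146] q [-85.3   7.3  28.6 113.9  31.5 -60.7] F [ 0.5 -0.9 -0.2] open 0.0855 gf 0.0
tilt err deg 6.7 toward az -85 about z -4.1 yaw+1: -21.4 deg yaw-1: 158.6 deg 
world d mm [  -0.5571 -456.6624   -7.7382] tool slide [-200.1 -409.4  -31.1]
```

q1 is now about −85, as wanted. I'll push outward and add yaw at the same time.

```bash
python3 -m handwheel '{"gripper":[1,1,1,1,1,1,1,1],"slide":[[-17,-35,-3],[-17,-35,-3],[-17,-35,-3],[-17,-35,-3],[-17,-35,-3],[-17,-35,-3],[-17,-35,-3],[-17,-35,-3]],"yaw":[0,0,0,0,0,0,0,0]}' |sed -n '2,3p'
python3 go.py '[.18,-.95,.42]'
```

```text
ee_pos: [0.1331, -0.6449, 0.4021]
tcp_rot: [155.9, 26.6, 149.8]
t 9.03 pos [ 0.1331 -0.6449  0.4021] rot [155.9002  26.5688 149.7687] q [-91.3  41.4  70.7 130.4  33.7 -70.2] F [0.5 0.2 1. ] open 0.0856 gf 0.0
tilt err deg 10.1 toward az -104 about z -6.3 yaw+1: -22.0 deg yaw-1: 158.0 deg 
world d mm [  46.9312 -305.0543   17.8695] tool slide [-181.6 -248.   -33.3]
```

```bash
python3 -m handwheel '{"gripper":[1,1,1,1,1,1,1,1],"slide":[[-14,10,-26],[-14,10,-26],[-14,10,-26],[-14,10,-26],[-14,10,-26],[-14,10,-26],[-14,10,-26],[-14,10,-26]],"yaw":[0,0,0,0,0,0,0,0]}' |sed -n '2,3p'
python3 go.py '[.18,-.95,.42]'
```

```text
ee_pos: [0.1647, -0.5699, 0.5413]
tcp_rot: [162.5, 31.5, 147.8]
t 9.70 pos [ 0.1647 -0.5699  0.5413] rot [162.5398  31.4501 147.833 ] q [-89.   28.7  70.7 130.5  35.5 -61.3] F [-0.2 -0.2  0.1] open 0.0855 gf 0.0
tilt err deg 4.2 toward az -151 about z -1.5 yaw+1: -22.1 deg yaw-1: 157.9 deg 
world d mm [  15.2751 -380.0837 -121.3449] tool slide [-120.3 -363.9  111.8]
```

```bash
python3 -m handwheel '{"gripper":[1,1,1,1,1,1],"slide":[[14,-6,-14],[14,-6,-14],[14,-6,-14],[8,0,-18],[8,0,-18],[8,0,-18]],"yaw":[0,0,0,0,0,0]}' |sed -n '2,3p'
python3 go.py '[.18,-.95,.42]'
```

```text
ee_pos: [0.0906, -0.5797, 0.5495]
tcp_rot: [167.0, 32.9, 147.2]
t 10.20 pos [ 0.0906 -0.5797  0.5495] rot [167.0046  32.8766 147.2454] q [-96.2  27.8  70.7 130.5  35.  -66.5] F [ 1.3 -0.1 -0.1] open 0.0852 gf 0.0
tilt err deg 3.5 toward az 143 about z 1.1 yaw+1: -22.2 deg yaw-1: 157.8 deg 
world d mm [  89.416  -370.2692 -129.4713] tool slide [-161.1 -314.4  192.5]
```

```bash
python3 -m handwheel '{"gripper":[1,1,1,1,1,1],"slide":[[0,0,10],[0,0,10],[0,0,10],[0,0,0],[0,0,0],[0,0,0]],"yaw":[0,0,-0.1,-0.1,-0.1,-0.087]}' |sed -n '2,3p'
python3 go.py 'L(.074,0,.147)'
```

```text
ee_pos: [0.1086, -0.5819, 0.5256]
tcp_rot: [-177.6, 35.0, 174.4]
t 10.70 pos [ 0.1086 -0.5819  0.5256] rot [-177.6349   35.0213  174.3969] q [-94.3  21.   57.2 122.4  34.9 -86.8] F [ 0.7 -0.3  0.8] open 0.0855 gf 0.0
tilt err deg 3.5 toward az 143 about z 1.1 yaw+1: 0.3 deg yaw-1: -179.7 deg 
world d mm [ 435.5521  596.2254 -285.744 ] tool slide [-143.3  653.9  422.7]
```

```bash
python3 -m handwheel '{"gripper":[1,1,1,1,1,1,1,1],"slide":[[-7,32,21],[-7,32,21],[-7,32,21],[-7,32,21],[-7,32,21],[-7,32,21],[-7,32,21],[-7,32,21]],"yaw":[0,0,0,0,0,0,0,0]}' |sed -n '2,3p'
python3 -m handwheel '{"gripper":[1,1,1,1,1,1,1,1],"slide":[[-7,32,21],[-7,32,21],[-7,32,21],[-7,32,21],[-7,32,21],[-7,32,21],[-7,32,21],[-7,32,21]],"yaw":[0,0,0,0,0,0,0,0]}' |sed -n '2,3p'
python3 go.py 'L(.074,0,.147)'
```

```text
ee_pos: [0.2699, -0.3655, 0.4217]
tcp_rot: [-177.8, 35.1, 174.0]
ee_pos: [0.4427, -0.1326, 0.3094]
tcp_rot: [-177.9, 35.2, 174.0]
t 12.03 pos [ 0.4427 -0.1326  0.3094] rot [-177.8503   35.1768  174.0213] q [-20.1 -39.4 -25.4  69.2   6.  -11.6] F [ 1.  -1.1  0.2] open 0.0850 gf 0.0
tilt err deg 3.7 toward az 144 about z 1.1 yaw+1: 0.0 deg yaw-1: -180.0 deg 
world d mm [101.4438 146.8604 -69.4938] tool slide [-29.9 160.5 100.2]
```

```bash
python3 -m handwheel '{"gripper":[1,1,1,1,1,1],"slide":[[-5,32,17],[-5,32,17],[-5,32,17],[-5,32,17],[-5,32,17],[0,0,0]],"yaw":[0,0,0,0,0,0]}' |sed -n '2,3p'
python3 go.py 'L(.074,0,.147)'
python3 - <<'E'
from h import *
for n in("top","side"):
    c=camera(n); cv2.imwrite(f"pics/{n}1.png",c["img"][:,:,::-1])
a=cv2.imread("pics/top1.png")[120:270,230:430]; b=cv2.imread("pics/side1.png")[150:300,230:430]
cv2.imwrite("pics/pre.png",cv2.resize(np.hstack([a,b]),None,fx=2,fy=2,interpolation=cv2.INTER_CUBIC))
E
```

```text
ee_pos: [0.5317, 0.0185, 0.2457]
tcp_rot: [-177.9, 34.8, 174.3]
t 12.53 pos [0.5317 0.0185 0.2457] rot [-177.905    34.8176  174.2936] q [  6.5 -30.4 -27.6  59.   -9.   10.1] F [-0.   0.1 -0.4] open 0.0857 gf 0.0
tilt err deg 3.3 toward az 144 about z 1.0 yaw+1: 0.2 deg yaw-1: -179.8 deg 
world d mm [12.4335 -4.1526 -5.8586] tool slide [-7.2 -2.5 12.2]
```

View pics/pre.png

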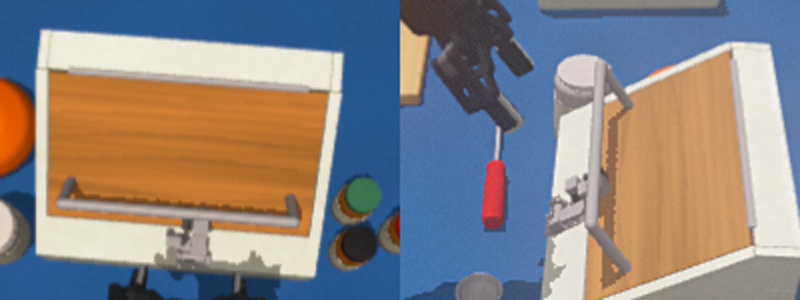

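The view shows the fingers straddling the catch well, at crop x 138 and 238 with the latch at about 190. I'll go in.

```bash
python3 -m handwheel '{"gripper":[0.4,0.4,0.4,0.4],"slide":[[-7,-3,12],[0,0,20],[0,0,20],[0,0,0]],"yaw":[0,0,0,0]}' 30 |sed -n '2,3p'
python3 go.py 'L(.073,0,.028)'
```

```text
ee_pos: [0.5654, 0.0039, 0.2076]
tcp_rot: [-177.8, 34.8, 173.9]
t 12.97 pos [0.5654 0.0039 0.2076] rot [-177.8376   34.8223  173.9389] q [  4.1 -26.  -29.1  52.8  -7.9   8.4] F [-1.3  0.6 -0.7] open 0.0597 gf 0.0
tilt err deg 3.4 toward az 141 about z 1.2 yaw+1: -0.0 deg yaw-1: 180.0 deg 
world d mm [ 40.6505   3.904  -69.2106] tool slide [ 6.7 11.2 79.3]
```

```bash
python3 -m handwheel '{"gripper":[0.4,0.4,0.4,0.4,0.4,0.4],"slide":[[3,5,0],[3.7,6,15],[0,0,15],[0,0,15],[0,0,0],[0,0,0]],"yaw":[0,0,0,0,0,0]}' |sed -n '2,4p'
python3 go.py 'L(.073,0,.028)'
```

```text
ee_pos: [0.5867, 0.0126, 0.1704]
tcp_rot: [-177.9, 35.0, 174.0]
wrist_force: [0.6, 0.5, 0.7]
t 13.47 pos [0.5867 0.0126 0.1704] rot [-177.8927   35.0285  173.9985] q [  5.  -22.7 -31.1  47.4  -8.4   9.1] F [0.6 0.5 0.7] open 0.0599 gf 0.0
tilt err deg 3.5 toward az 143 about z 1.1 yaw+1: 0.0 deg yaw-1: -180.0 deg 
world d mm [ 19.2842  -4.8599 -31.9726] tool slide [ 2.2 -1.4 37.6]
```

```bash
python3 -m handwheel '{"gripper":[0.4,0.4,0.4,0.4,0.4,0.4],"slide":[[2,-1.4,12],[0,0,12],[0,0,8],[0,0,5],[0,0,0],[0,0,0]],"yaw":[0,0,0,0,0,0]}' |sed -n '2,4p'
python3 go.py 'L(.073,0,.028)'
python3 - <<'E'
from h import *
for n in("top","side"):
    c=camera(n); cv2.imwrite(f"pics/{n}2.png",c["img"][:,:,::-1])
a=cv2.imread("pics/top2.png")[190:270,270:370]; b=cv2.imread("pics/side2.png")[205:285,270:370]
cv2.imwrite("pics/at.png",cv2.resize(np.hstack([a,b]),None,fx=4,fy=4,interpolation=cv2.INTER_CUBIC))
E
```

```text
ee_pos: [0.6063, 0.0082, 0.1388]
tcp_rot: [-177.9, 35.0, 174.0]
wrist_force: [-0.5, 0.2, 0.6]
t 13.97 pos [0.6063 0.0082 0.1388] rot [-177.8949   35.0411  174.0328] q [  4.2 -19.2 -32.2  42.8  -7.9   8.4] F [-0.5  0.2  0.6] open 0.0599 gf 0.0
tilt err deg 3.5 toward az 144 about z 1.1 yaw+1: 0.0 deg yaw-1: -180.0 deg 
world d mm [-0.3012 -0.3765 -0.3248] tool slide [ 0.4 -0.4  0.1]
```

View pics/at.png

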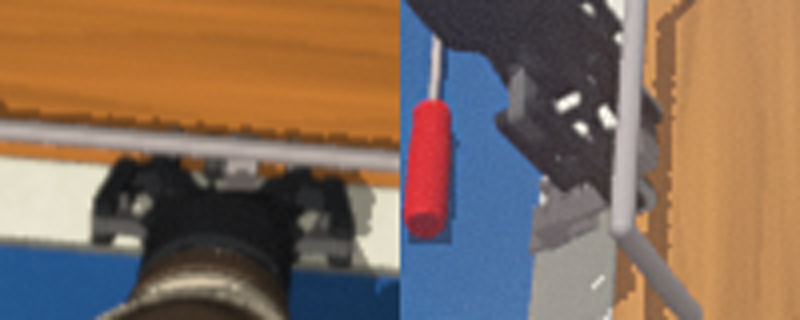

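The gripper sits astride the catch, with the block between the fingers and no contact force. I'll close in steps and watch the side force.

```bash
python3 -m handwheel '{"gripper":[0,-0.15,-0.22,-0.22],"slide":[[0,0,0],[0,0,0],[0,0,0],[0,0,0]],"yaw":[0,0,0,0]}' 40 |sed -n '4,6p'
python3 -m handwheel '{"gripper":[-0.29,-0.29,-0.29],"slide":[[0,0,0],[0,0,0],[0,0,0]],"yaw":[0,0,0]}' 40 |sed -n '4,6p'
python3 -m handwheel '{"gripper":[-0.33,-0.33,-0.33],"slide":[[0,-1,0],[0,0,0],[0,0,0]],"yaw":[0,0,0]}' 40 |sed -n '4,6p'
python3 go.py 'L(.074,0,.027)'
```

```text
wrist_force: [-0.7, 0.0, 0.1]
opening: 0.0332
grasp_force: 0.0
wrist_force: [-0.5, 5.1, 1.2]
opening: 0.0303
grasp_force: 2.4
wrist_force: [1.7, 7.1, 0.8]
opening: 0.0286
grasp_force: 3.6
t 14.90 pos [0.6064 0.008  0.1384] rot [-177.9894   35.0431  174.0738] q [  4.2 -19.2 -32.2  42.7  -7.8   8.3] F [1.7 7.1 0.8] open 0.0286 gf 3.6
tilt err deg 3.5 toward az 145 about z 1.0 yaw+1: 0.1 deg yaw-1: -179.9 deg 
world d mm [ 0.9537 -0.3629 -0.2703] tool slide [-0.7 -0.2  0.8]
```

```bash
python3 -m handwheel '{"gripper":[-0.38,-0.38,-0.38],"slide":[[0,-1,0],[0,0,0],[0,0,0]],"yaw":[0,0,0]}' 40 |sed -n '4,6p'
python3 -m handwheel '{"gripper":[-0.43,-0.43,-0.43],"slide":[[0,-1,0],[0,0,0],[0,0,0]],"yaw":[0,0,0]}' 40 |sed -n '4,6p'
python3 -m handwheel '{"gripper":[-0.5,-0.5,-0.5,-0.5],"slide":[[0,-0.5,0],[0,0,0],[0,0,0],[0,0,0]],"yaw":[0,0,0,0]}' 40 |sed -n '4,6p'
python3 go.py 'L(.074,-.0035,.027)'
```

```text
wrist_force: [1.3, 7.6, 1.0]
opening: 0.0269
grasp_force: 5.1
wrist_force: [1.5, 8.1, 1.6]
opening: 0.0245
grasp_force: 6.9
wrist_force: [0.2, 6.1, 2.0]
opening: 0.0216
grasp_force: 16.8
t 15.73 pos [0.6061 0.005  0.1386] rot [-177.9476   35.0566  174.0394] q [  3.8 -19.3 -32.3  42.7  -7.6   8.1] F [0.2 6.1 2. ] open 0.0216 gf 16.8
tilt err deg 3.5 toward az 145 about z 1.1 yaw+1: 0.0 deg yaw-1: -180.0 deg 
world d mm [ 0.8887 -0.8401 -0.4642] tool slide [-0.5 -0.7  1. ]
```

```bash
python3 -m handwheel '{"gripper":[-0.8,-0.8,-0.8],"slide":[[0,0.3,0],[0,0,0],[0,0,0]],"yaw":[0,0,0]}' 45 |sed -n '4,6p'
python3 -m handwheel '{"gripper":[-0.8,-0.8,-0.8,-0.8],"slide":[[1.3,-0.1,-3.5],[1.35,-0.1,-3.6],[0,0,0],[0,0,0]],"yaw":[0,0,0,0]}' 45
python3 go.py 'L(.074,-.0035,.027)'
```

```text
wrist_force: [1.6, 0.0, 3.7]
opening: 0.0199
grasp_force: 44.3
time: 16.32
ee_pos: [0.6, 0.0052, 0.1429]
tcp_rot: [-177.9, 35.1, 174.0]
wrist_force: [4.7, -1.1, 0.2]
opening: 0.0194
grasp_force: 44.8
t 16.32 pos [0.6    0.0052 0.1429] rot [-177.853    35.09    174.0096] q [  4.  -20.4 -32.5  43.5  -7.8   8.2] F [ 4.7 -1.1  0.2] open 0.0194 gf 44.8
tilt err deg 3.6 toward az 144 about z 1.1 yaw+1: 0.0 deg yaw-1: -180.0 deg 
world d mm [ 7.0386 -1.0611 -4.8022] tool slide [-3.1 -0.   8. ]
```

Side force is balanced and the latch has passed its 0.06 rad block at low force. Continuing the arc.

```bash
python3 -m handwheel '{"gripper":[-0.8,-0.8,-0.8,-0.8,-0.8],"slide":[[3.4,-0.2,-6.4],[4.1,-0.2,-6],[4.8,-0.2,-5.4],[5.4,-0.2,-4.9],[0,0,0]],"yaw":[0,0,0,0,0]}' 45 |sed -n '2,6p'
python3 -m handwheel '{"gripper":[-0.8,-0.8,-0.8,-0.8,-0.8],"slide":[[6,-0.1,-4],[6.4,-0.1,-3.4],[6.8,-0.1,-2.4],[7.1,-0.1,-1.7],[0,0,0]],"yaw":[0,0,0,0,0]}' 45 |sed -n '2,6p'
python3 go.py 'L(.0314,-.0035,.0656)'
```

```text
ee_pos: [0.5717, 0.0084, 0.1507]
tcp_rot: [-177.9, 35.0, 174.0]
wrist_force: [5.0, -1.9, -1.6]
opening: 0.0193
grasp_force: 45.5
ee_pos: [0.5443, 0.0114, 0.146]
tcp_rot: [-177.9, 35.1, 174.0]
wrist_force: [2.5, -1.6, 1.7]
opening: 0.0201
grasp_force: 46.5
t 17.15 pos [0.5443 0.0114 0.146 ] rot [-177.8901   35.133   174.0271] q [  5.4 -29.2 -38.   46.9  -8.6   9.4] F [ 2.5 -1.6  1.7] open 0.0201 gf 46.5
tilt err deg 3.6 toward az 144 about z 1.1 yaw+1: 0.0 deg yaw-1: -180.0 deg 
world d mm [ 6.4533 -1.3277  2.2805] tool slide [-6.7 -0.6  1.9]
```

```bash
python3 -m handwheel '{"gripper":[-0.8,-0.8,-0.8,-0.8,-0.8,-0.8],"slide":[[7.2,0,-0.7],[7.2,0,0],[7.2,0,1],[7,0,1.8],[5,0,1.9],[0,0,0]],"yaw":[0,0,0,0,0,0]}' 45 |sed -n '2,6p'
python3 go.py 'L(-.0082,-.0035,.0614)'
python3 - <<'E'
from h import *
for n in("top","side"):
    c=camera(n); cv2.imwrite(f"pics/{n}3.png",c["img"][:,:,::-1])
a=cv2.imread("pics/top3.png")[190:270,270:370]; b=cv2.imread("pics/side3.png")[205:285,250:350]
cv2.imwrite("pics/up.png",cv2.resize(np.hstack([a,b]),None,fx=4,fy=4,interpolation=cv2.INTER_CUBIC))
E
```

```text
ee_pos: [0.5194, 0.0139, 0.1238]
tcp_rot: [-177.9, 35.1, 174.0]
wrist_force: [-5.9, -1.9, 9.9]
opening: 0.0195
grasp_force: 47.3
t 17.65 pos [0.5194 0.0139 0.1238] rot [-177.8798   35.1332  174.0459] q [  6.1 -32.9 -42.6  46.1  -9.   10. ] F [-5.9 -1.9  9.9] open 0.0195 gf 47.3
tilt err deg 3.6 toward az 145 about z 1.1 yaw+1: 0.0 deg yaw-1: -180.0 deg 
world d mm [ 0.1675 -0.5086 -0.0687] tool slide [-0.1 -0.5  0.2]
```

View pics/up.png

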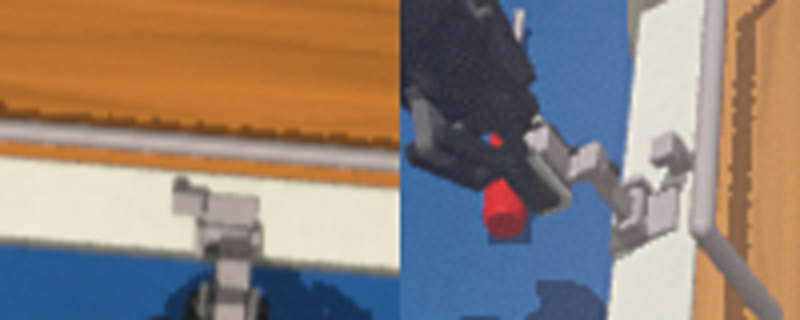

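The latch stands up past square, held at its end by the gripper. Release and retreat along the tool.

```bash
python3 -m handwheel '{"gripper":[-0.1,0.1,0.2,0.2],"slide":[[0,0,0],[0,-2,0],[0,0,0],[0,0,0]],"yaw":[0,0,0,0]}' 45 |sed -n '4,6p'
python3 -m handwheel '{"gripper":[0.2,0.2,0.2,0.2,0.2,0.2],"slide":[[0,-1,-6],[0,0,-15],[0,0,-25],[0,0,-30],[0,0,-30],[0,0,0]],"yaw":[0,0,0,0,0,0]}' 45 |sed -n '2,6p'
python3 go.py 'L(.097,.021,.066)'
python3 - <<'E'
from h import *
c=camera("side"); cv2.imwrite("pics/s4.png",cv2.resize(c["img"][150:310,220:400,::-1],None,fx=3.3,fy=3.3,interpolation=cv2.INTER_CUBIC))
E
```

```text
wrist_force: [-1.1, -0.2, -0.4]
opening: 0.0514
grasp_force: 0.0
ee_pos: [0.4582, 0.0215, 0.2158]
tcp_rot: [-178.0, 35.4, 174.0]
wrist_force: [0.9, 0.7, 0.5]
opening: 0.0513
grasp_force: 0.0
t 18.58 pos [0.4582 0.0215 0.2158] rot [-177.9884   35.4095  173.995 ] q [  8.7 -42.7 -37.4  61.2 -10.4  12.2] F [0.9 0.7 0.5] open 0.0513 gf 0.0
tilt err deg 3.8 toward az 147 about z 1.1 yaw+1: 0.0 deg yaw-1: -180.0 deg 
world d mm [150.2286   7.1532 -32.4444] tool slide [-102.4   26.8  111.7]
```

View pics/s4.png

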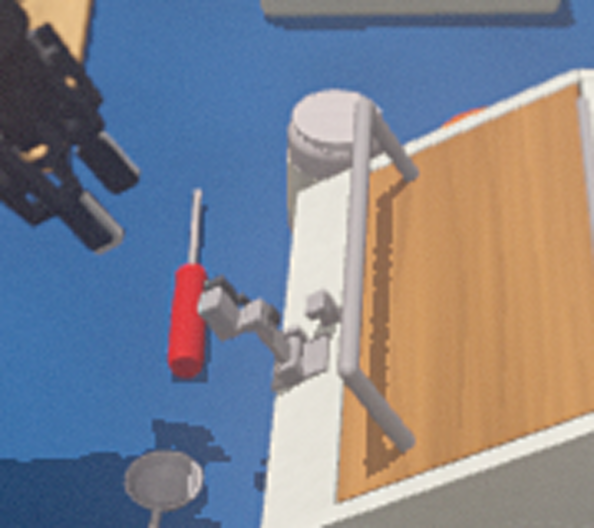

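The latch stands by itself, leaning toward the robot at crop (220,310), and the tab has sprung out. Next: turn the gripper 90° and go above the bar.

```bash
python3 -m handwheel '{"gripper":[0.4,0.4,0.4,0.4,0.4,0.4,0.4,0.4],"slide":[[-12,5,0],[-12,5,0],[-12,5,0],[-12,5,0],[-12,5,0],[-12,5,0],[-12,5,0],[-12,5,0]],"yaw":[0,0,0,0,0,0,0,0]}' 40 |sed -n '2,3p'
python3 -m handwheel '{"gripper":[0.4,0.4,0.4,0.4,0.4,0.4,0.4,0.4],"slide":[[0,0,0],[0,0,0],[0,0,0],[0,0,0],[0,0,0],[0,0,0],[0,0,0],[0,0,0]],"yaw":[0.12,0.12,0.12,0.12,0.12,0.12,0.12,0.12]}' |sed -n '2,3p'
python3 -m handwheel '{"gripper":[0.4,0.4,0.4,0.4,0.4,0.4,0.4],"slide":[[0,0,0],[0,0,0],[0,0,0],[0,0,0],[0,0,0],[0,0,0],[0,0,0]],"yaw":[0.12,0.12,0.12,0.12,0.12,0.011,0]}' |sed -n '2,3p'
python3 go.py 'L(.097,.051,.126)';python3 go.py 'L(.097,.051,.066)'|tail -1
```

```text
ee_pos: [0.5423, 0.0527, 0.2623]
tcp_rot: [-177.8, 34.9, 174.1]
ee_pos: [0.5418, 0.0525, 0.262]
tcp_rot: [151.1, 20.5, 112.7]
ee_pos: [0.5419, 0.0526, 0.2624]
tcp_rot: [145.0, 1.8, 82.9]
t 20.55 pos [0.5419 0.0526 0.2624] rot [145.0496   1.844   82.9446] q [ 11.3 -27.7 -24.   60.5 -11.9 104.2] F [-0.2  0.7  0.7] open 0.0600 gf 0.0
tilt err deg 3.4 toward az 143 about z 1.1 yaw+1: -89.8 deg yaw-1: 90.2 deg 
world d mm [ 38.0938   9.2308 -28.1819] tool slide [14.7 14.2 43.7]
world d mm [ 69.7142   5.9014 -79.0648] tool slide [ 17.   11.1 103.6]
```

```bash
python3 -m handwheel '{"gripper":[0.4,0.4,0.4,0.4,0.4],"slide":[[8,7,15],[7,7,15],[1,-1,14],[0,0,0],[0,0,0]],"yaw":[0,0,0,0,0]}' 40 |sed -n '2,4p'
python3 -m handwheel '{"gripper":[0.4,0.4,0.4,0.4,0.4,0.4],"slide":[[1,-1,15],[0,-1,15],[0,0,15],[0,0,14],[0,0,0],[0,0,0]],"yaw":[0,0,0,0,0,0]}' 40 |sed -n '2,4p'
python3 go.py 'L(.097,.051,.066)'
```

```text
ee_pos: [0.579, 0.0631, 0.233]
tcp_rot: [145.1, 1.9, 82.9]
wrist_force: [-0.8, 0.0, 0.5]
ee_pos: [0.611, 0.0586, 0.1851]
tcp_rot: [145.0, 1.8, 82.9]
wrist_force: [0.4, 0.9, 1.1]
t 21.47 pos [0.611  0.0586 0.1851] rot [145.0017   1.7728  82.8575] q [ 10.4 -18.1 -26.   48.7 -11.3 103.5] F [0.4 0.9 1.1] open 0.0598 gf 0.0
tilt err deg 3.5 toward az 143 about z 1.1 yaw+1: -89.9 deg yaw-1: 90.1 deg 
world d mm [ 0.5753 -0.0876 -1.747 ] tool slide [ 0.  -0.5  1.8]
```

```bash
python3 -m handwheel '{"gripper":[0,-0.3,-0.5,-0.6,-0.6,-0.6],"slide":[[0,-0.5,2],[0,0,0],[0,0,0],[0,0,0],[0,0,0],[0,0,0]],"yaw":[0,0,0,0,0,0]}' 40 |sed -n '4,6p'
python3 -m handwheel '{"gripper":[-0.7,-0.8,-1,-1,-1],"slide":[[0,0,0],[0,0,0],[0,0,0],[0,0,0],[0,0,0]],"yaw":[0,0,0,0,0]}' 40 |sed -n '4,6p'
python3 - <<'E'
from go import *
report(L(.097,.051,.066))
hx,hz=.056,.195
a0=np.arctan2(-.127*S+.066*C,.127*C+.066*S); r=np.hypot(.127,.066)
al=np.arange(0,1.25,.1); P=world(b,np.c_[hx-r*np.cos(a0+al),0*al,hz+r*np.sin(a0+al)])
print(np.c_[al[1:],R.inv().apply(np.diff(P,axis=0)*1e3)].round(1))
E
```

```text
wrist_force: [0.4, -0.0, 0.3]
opening: 0.0167
grasp_force: 0.0
wrist_force: [-6.6, 0.5, 1.4]
opening: 0.011
grasp_force: 38.9
t 22.38 pos [0.6115 0.0587 0.1825] rot [145.0563   1.7334  82.8483] q [ 10.4 -17.9 -26.1  48.5 -11.3 103.6] F [-6.6  0.5  1.4] open 0.0110 gf 38.9
tilt err deg 3.4 toward az 143 about z 1.1 yaw+1: -89.9 deg yaw-1: 90.1 deg 
world d mm [ 0.0787 -0.2569  0.8521] tool slide [-0.3  0.6 -0.6]
[[  0.1  -0.4   7.8 -12. ]
 [  0.2  -0.4   9.  -11.1]
 [  0.3  -0.4  10.1 -10.2]
 [  0.4  -0.3  11.   -9.1]
 [  0.5  -0.3  11.9  -8. ]
 [  0.6  -0.3  12.6  -6.7]
 [  0.7  -0.2  13.2  -5.4]
 [  0.8  -0.2  13.7  -4.1]
 [  0.9  -0.1  14.   -2.7]
 [  1.   -0.1  14.2  -1.3]
 [  1.1  -0.   14.3   0.1]
 [  1.2   0.   14.2   1.6]]
```

The bar is gripped (opening 11 mm). Lift along the arc at half steps for a gentle speed.

```bash
python3 -m handwheel '{"gripper":[-1,-1,-1,-1,-1,-1],"slide":[[-0.2,3.9,-6],[-0.2,3.9,-6],[-0.2,4.5,-5.5],[-0.2,4.5,-5.6],[0,0,0],[0,0,0]],"yaw":[0,0,0,0,0,0]}' 40 |sed -n '2,6p'
python3 -m handwheel '{"gripper":[-1,-1,-1,-1,-1,-1,-1],"slide":[[-0.2,5,-5.1],[-0.2,5.1,-5.1],[-0.2,5.5,-4.6],[-0.1,5.5,-4.5],[-0.2,5.9,-4],[-0.1,6,-4],[0,0,0]],"yaw":[0,0,0,0,0,0,0]}' 40 |sed -n '2,6p'
python3 - <<'E'
from go import *
report(world(b,[.056-.1431*np.cos(.5-.079),.03,.195+.1431*np.sin(.5-.079)])[0])
E
```

```text
ee_pos: [0.6117, 0.0587, 0.212]
tcp_rot: [145.1, 1.7, 82.9]
wrist_force: [-15.9, 1.3, 1.9]
opening: 0.0105
grasp_force: 40.3
ee_pos: [0.6221, 0.0576, 0.2539]
tcp_rot: [145.2, 1.8, 82.9]
wrist_force: [-29.2, 2.6, 7.9]
opening: 0.0106
grasp_force: 40.5
t 23.47 pos [0.6221 0.0576 0.2539] rot [145.1674   1.7523  82.8847] q [ 10.  -16.5 -17.1  56.1 -11.1 103.2] F [-29.2   2.6   7.9] open 0.0106 gf 40.5
tilt err deg 3.3 toward az 142 about z 1.1 yaw+1: -89.9 deg yaw-1: 90.1 deg 
world d mm [ 1.5292 -0.3977 -0.4444] tool slide [-0.2  1.   1.3]
```

```bash
python3 -m handwheel '{"gripper":[-1,-1,-1],"slide":[[0,-1.6,-1.1],[0,0,0],[0,0,0]],"yaw":[0,0,0]}' 40 |sed -n '2,4p'
python3 -m handwheel '{"gripper":[-1,-1,-1,-1,-1,-1],"slide":[[-0.2,5.7,-3.6],[-0.1,5.7,-3.5],[-0.1,6,-2.9],[-0.1,6,-2.9],[0,0,0],[0,0,0]],"yaw":[0,0,0,0,0,0]}' 40 |sed -n '2,6p'
```

```text
ee_pos: [0.6218, 0.0576, 0.2541]
tcp_rot: [144.9, 1.7, 82.8]
wrist_force: [-10.0, -0.5, 0.7]
ee_pos: [0.6339, 0.0563, 0.2778]
tcp_rot: [144.9, 1.7, 82.8]
wrist_force: [-4.9, -0.6, -0.3]
opening: 0.0103
grasp_force: 40.3
```

```bash
python3 -m handwheel '{"gripper":[-1,-1,-1,-1,-1,-1],"slide":[[-0.1,6.7,-2.2],[-0.1,6.7,-2.1],[-0.1,6.8,-1.6],[-0.1,6.9,-1.5],[0,0,0],[0,0,0]],"yaw":[0,0,0,0,0,0]}' 40 |sed -n '2,6p'
python3 -m handwheel '{"gripper":[-1,-1,-1,-1,-1,-1],"slide":[[0,7,-0.8],[0,7,-0.7],[0,7,-0.3],[0,7,0],[0,0,0],[0,0,0]],"yaw":[0,0,0,0,0,0]}' 40 |sed -n '2,6p'
python3 - <<'E'
from go import *
P=s["ee_pos"]-[b[0],b[1],0]; p=bz.inv().apply(P); d=p-[.056,0,.195]; print(p,"alpha",np.arctan2(d[2],-d[0])+.079,"r",np.hypot(d[0],d[2]))
E
```

```text
ee_pos: [0.6518, 0.0543, 0.3007]
tcp_rot: [144.8, 1.7, 82.8]
wrist_force: [-8.3, 0.7, 2.9]
opening: 0.0101
grasp_force: 40.4
ee_pos: [0.674, 0.052, 0.3181]
tcp_rot: [144.8, 1.7, 82.8]
wrist_force: [-2.2, -1.2, 2.6]
opening: 0.0103
grasp_force: 40.6
[-0.024   0.0301  0.3181] alpha 1.0735292378029186 r 0.14679855818854673
```

```bash
python3 -m handwheel '{"gripper":[-0.6,-0.4,-0.2,0,0],"slide":[[0,0,0],[0,0,0],[0,0,0],[0,0,0],[0,0,0]],"yaw":[0,0,0,0,0]}' 40 |sed -n '4,6p'
python3 -m handwheel '{"gripper":[0,0,0,0,0,0,0,0],"slide":[[0,0,-8],[0,0,-15],[0,0,-25],[0,0,-30],[0,0,-30],[0,0,-30],[0,0,0],[0,0,0]],"yaw":[0,0,0,0,0,0,0,0]}' 40 |sed -n '1,6p'
python3 - <<'E'
from h import *
a=camera("top")["img"][100:320,200:460]; b=camera("side")["img"][150:370,220:480]
cv2.imwrite("pics/end.png",cv2.resize(np.hstack([a,b])[:,:,::-1],None,fx=1.53,fy=1.53,interpolation=cv2.INTER_CUBIC))
E
```

```text
wrist_force: [-0.9, 0.3, -0.5]
opening: 0.0428
grasp_force: 0.0
time: 26.3
ee_pos: [0.5947, 0.0658, 0.4321]
tcp_rot: [144.7, 1.6, 82.9]
wrist_force: [0.1, 0.5, -0.2]
opening: 0.043
grasp_force: 0.0
```

View pics/end.png

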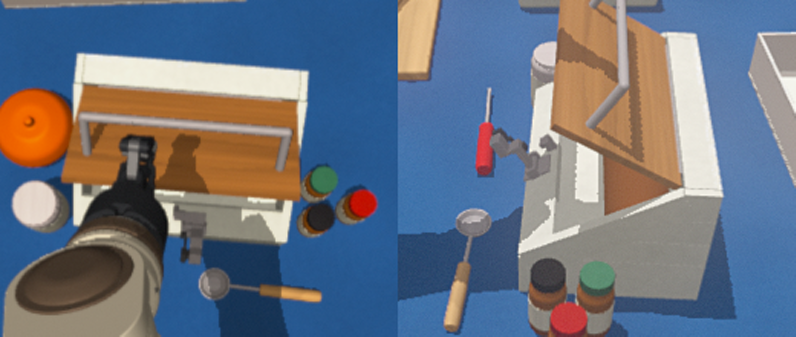

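The lid stands open well above level, the latch is up at top crop (190,230), and the gripper is clear. The jars, can, pumpkin, spoon and screwdriver look unmoved.

```bash
python3 -c "
from workcell import ticket;print(ticket.job_done())"
```

```text
the job is handed in; nothing more can be done
None
```

The bread bin is open and handed in at about 26 s: the latch was left standing up past square, the lid stays open by itself at about 1.07 rad, the gripper is clear, and the jars, can, pumpkin, spoon and screwdriver look unmoved.

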